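# Stow the rolling-pin spacer discs on the caddy's spindle and press them home

### The arm

A 6-joint arm with a two-finger parallel gripper is mounted at the origin on the work surface. World frame = base frame: x ahead of the robot, y to its left, z up, the work surface at z = 0. Lengths are in m, angles in rad, forces in N, time in s.
With the tool pointing down it reaches from about 0.3 to 1 m from the base axis. Payload 5.1 kg.
Tool frame: the origin (TCP) lies between the finger pads; the fingertips stand robot.tips_ahead ahead of it and the grasp point (between the pads) lies 3 mm ahead of it (robot.tips_ahead is the distance from the TCP to the fingertips, in m); z points along the fingers, y is the line along which they close (so a half turn about z gives the same grasp; the last joint's range is limited). The gripper opens to 95 mm and grips with 3 to 60 N. Pads are 20 mm wide; open, the fingers measure 119 mm over their backs; the gripper's body (75 mm by 180 mm) begins 59 mm behind the grasp point.
Start: joints at [1.141, 0.124, 1.65, -0, 1.367, -0.083], TCP at [0.221, 0.611, 0.215] pointing down, gripper open.
Joint ranges: [-2.61, 2.61], [-1.02, 2.33], [0.03, 2.71], [-1.35, 4.49], [0.32, 2.68], [-2.91, 2.91]. Speed limits (rad/s): [2.57, 2.57, 3.14, 3.14, 3.14, 3.14].

### API

Orientations are given as a rotation vector (axis times angle).
In Python, from workcell import robot gives the robot as it stands. The module is installed in compiled form; this text tells all that it offers.
- The arm moves only by the tool move_arm, never from a script. Its arguments are lists of equal length, an entry for each row: "delta_pos": the shift along the tool's x, y, z in units of 0.3 m (1.0 is 0.3 m), a list of three; "roll": the turn about the tool's z in units of 1.5 rad (1.0 is 1.5 rad); "jaw": the opening, from -1 (shut) to 1 (fully open). A call has 1 to 10 rows; each row shifts and turns the commanded pose from where the row before left it, along the tool's axes as they then stand; what a row does not reach is not made up. A row lasts 1/8 s, in which the tool goes at most 62.5 mm and 10.7 degrees, less where a joint would pass 70% of its speed; a pose out of reach is approached as far as the arm can. A call with a number of a shift or a turn outside -1 to 1 is refused whole. A call with a gripper value outside its range is refused whole. The fingers move at their own pace and stop on an object; "grip_force" is the grip in N (left out, the last holds). Time passes only in rows, so rows that do not move let the fingers close. It gives the time, the measured TCP pose, the force, the opening and the grip force at its end, in the units of the state.
- robot.read_state(): the state, without advancing time (a new reading comes with each control period).
- robot.get_image(name): name is "side" or "top"; returns a dict with "color" (420x560x3 uint8, red, green, blue), "z_map" (420x560 float32, m along the optical axis (not along the pixel's ray), 0 where there is no reading), "fovy" (degrees; the focal length in pixels is half the picture's height over the tangent of half this angle, whatever the lens; pixels are square), "cx", "cy" (the principal point, pixels), "extrinsics" (4x4, takes a point from world to camera coordinates). Camera axes: x right, y up, looking along -z (the intrinsics and any distortion apply to the point x, -y, -z); pixel columns grow to the right and rows downward; lengths in m; the calibration is good to about 2 mm. A picture is of the moment at which its call begins.
- robot.sign_off(): hands the job in; it is judged then, once.
Trained networks look in a picture, given as the dict that the camera call returned (one of the last four; its "shot" number tells which), for a name from the list of things; names that differ only in an ending like _2 or _b are one class to them, and where a whole thing is asked for, a point or a joint stands for the part that bears it (a point fixed in the world has none). Each returns a list of dicts, best first, with "confidence" (0 to 1); they miss things now and then, are a little off and sometimes report something else, mostly with a low value. They report only what shows in the picture. A call takes as long as a camera call. They do not tell look-alikes from the thing itself.
- robot.spot_in(picture, label): "rect" ([left, top, right, bottom] in pixels, round what is visible of it).
- robot.tip_of(picture, label): "location" ([column, row] in pixels: a listed point, or the origin of a listed thing).
The state is a dict: "clock": time; "joints": joint angles; "joint_vel": joint speeds; "tau": joint torques, N m; "position": TCP position; "tool_rot": TCP orientation; "contact_force": force on the tool from outside, world axes, zero at the start; "ft_torque": the same for the moment, N m; "finger_gap": finger opening in m; "grasp_force": force on a finger pad.
Only numpy, scipy, OpenCV 4.12 (cv2) and the standard library are available. Lean on these libraries where they do the work, as an engineer would, in place of code of your own. Each camera call takes 0.05 s, during which the arm holds its last target. There are 200 camera calls.

### The job

Put the two wooden rolling-pin spacer discs away on the spindle of the terracotta-coloured caddy: thread the wide disc on first, then the narrow disc on top of it, both with their hubs up. Then press the stack down until the white carrier plate under it is fully home at the bottom of its travel, let go, and leave everything else on the bench where it is.

Things in the scene. Friction and masses are not known exactly. Their poses are not given: they have to be found in the camera images.
- wide_disc: the wide one of the two plain wooden rolling-pin spacer discs: a flat round flange 116 mm in diameter and 8 mm thick, with a round hub (collar) of 48 mm outer diameter standing on it; overall height 32 mm (hub from 8 to 32 mm); a plain 30 mm hole runs right through. Mass about 130 g. Starts lying flange down, hub up. Origin: centre of the flange's underside, z up along the hole's axis. Best held across the hub.
- narrow_disc: the narrow one of the two plain wooden rolling-pin spacer discs: a flat round flange 84 mm in diameter and 8 mm thick, with a round hub (collar) of 48 mm outer diameter standing on it; overall height 32 mm (hub from 8 to 32 mm); a plain 30 mm hole runs right through. Mass about 90 g. Starts lying flange down, hub up. Origin: centre of the flange's underside, z up along the hole's axis. Best held across the hub.
- caddy: open square terracotta-coloured plastic caddy, fixed to the bench: 150 x 150 mm, walls 5 mm thick and 45 mm high, with a vertical steel spindle 22 mm in diameter in its middle that rises to 90 mm above the bench, its top 8 mm tapering to 12 mm diameter. Origin: on the bench under the spindle, z up. The discs have 4 mm of play all round on the spindle, and the wide disc clears the walls by 12 mm.
- spindle_tip (a point): the top of the spindle, on its axis, 90 mm above the bench
- carrier_top (a point): on the spindle's axis at the upper face of the carrier, a white square plate 130 x 130 mm and 8 mm thick around the spindle inside the caddy, on which the discs rest; z up. Its upper face stands 34 mm above the bench when fully raised and 20 mm when fully home. The wide disc's underside rests on this face, the narrow disc's underside on the wide disc's hub, 32 mm above this face.
- carrier (a joint): how far the carrier has been pressed down, in m: 0 fully raised, 0.014 fully home. It starts raised or up to 5 mm down. A friction catch holds it wherever it is; it carries the discs without sinking, yields to a downward push of about 9 N on the discs or plate, and stays down.
- tray: bystander: flat aluminium tray 110 x 240 mm, 18 mm high, loose. Origin: centre of its underside.
- spatula: bystander: bamboo spatula 220 mm long, lying flat, loose. Origin: underside, at the middle of its length.
- tumbler: bystander: upturned clear glass tumbler, 104 mm high, 74 mm across at the rim on the bench, loose. Origin: on the bench at its centre.
- cup: bystander: small steel measuring cup, 72 mm across, 50 mm high, with a flat handle reaching 120 mm from its centre, loose. Origin: centre of its underside.
Things that resemble listed ones, but are neither listed nor needed, are in the scene too. Several things look just like the caddy: the one meant starts farthest to the robot's right.

How it is judged:
By the outcome, as a careful person would: the job done as asked, in the order asked, and still so for the second after the job is handed in, with the robot touching nothing.
It also fails if it takes over 54 s, if anything falls off the work surface, if the arm or the gripper's body presses on something with over 40 N, if the wrist force passes 120 N, or if a joint passes its speed limit or range.

## Working session

There is one attempt and no reset: what is moved stays moved. The work goes in short steps, Python scripts to look and compute and a tool call to move; the robot and the scene stay as the last step left them, time stands still between calls to the robot, and variables do not carry over. Pictures are saved under pics/ and viewed, at most 10 in all, crops included, and the job is handed in when it is done.

Besides the shell and the picture viewer there is one more tool, called after "Emit:" as name(argument=value, ...), one argument or row to a line, values as JSON. move_arm: Moves the arm, as the interface text tells. Shifts and turns lie within -1 to 1; 1 stands for 0.3 m of shift or 1.5 rad of turn. Its arguments: {"type":"object","properties":{"delta_pos":{"type":"array","items":{"type":"array","items":{"type":"number"}}},"roll":{"type":"array","items":{"type":"number"}},"jaw":{"type":"array","items":{"type":"number"}},"grip_force":{"type":"number"}},"required":["delta_pos","roll","jaw"]}

```bash
mkdir -p pics; cat > h.py <<'E'
import numpy as np, cv2
from workcell import robot
def K(im):
    h=im["color"].shape[0]; return h/2/np.tan(np.radians(im["fovy"])/2)
def world(im):
    f=K(im); z=im["z_map"]; v,u=np.mgrid[:z.shape[0],:z.shape[1]]
    P=np.stack([(u-im["cx"])/f*z,-(v-im["cy"])/f*z,-z,np.ones_like(z)],-1)
    return (P@np.linalg.inv(im["extrinsics"]).T)[...,:3]
def save(im,n,s=1): cv2.imwrite(f"pics/{n}.png",im["color"][...,::-1])
E
python3 - <<'E'
from h import *
for c in ["top","side"]:
    im=robot.get_image(c); save(im,c+"1"); W=world(im)
    print(c,[k for k in im],im["fovy"],im["cx"],im["cy"],np.round(im["extrinsics"],3).tolist())
    for l in ["wide_disc","narrow_disc","caddy","spindle_tip","carrier_top","tray","tumbler","cup","spatula"]:
        for d in robot.tip_of(im,l)[:4]:
            u,v=d["location"]; i,j=int(np.clip(round(v),0,419)),int(np.clip(round(u),0,559)); print(l,round(d["confidence"],2),round(u),round(v),W[i,j].round(3))
print(robot.read_state(),robot.tips_ahead)
E
```

```text
top ['color', 'z_map', 'fovy', 'cx', 'cy', 'extrinsics', 'shot'] 52.55509967319582 281.5017698484761 206.00882455186434 [[-0.026, -1.0, -0.01, 0.001], [0.991, -0.027, 0.128, -0.562], [-0.128, -0.007, 0.992, -1.051], [0.0, 0.0, 0.0, 1.0]]
wide_disc 0.56 285 218 [ 0.535 -0.022 -0.003]
narrow_disc 0.94 167 246 [ 0.469  0.289 -0.002]
caddy 0.93 222 301 [0.329 0.138 0.05 ]
spindle_tip 0.94 218 305 [0.323 0.142 0.09 ]
spindle_tip 0.75 372 229 [ 0.493 -0.23   0.092]
carrier_top 0.89 371 229 [ 0.493 -0.227  0.094]
carrier_top 0.68 220 302 [0.329 0.138 0.081]
tray 0.93 258 122 [0.797 0.044 0.003]
tumbler 0.95 365 142 [ 0.707 -0.224  0.096]
cup 0.61 401 152 [ 0.703 -0.337  0.002]
spatula 0.71 156 154 [0.717 0.32  0.   ]
side ['color', 'z_map', 'fovy', 'cx', 'cy', 'extrinsics', 'shot'] 42.78768745653969 279.56849718668474 211.09250844252855 [[0.717, -0.697, -0.004, -0.426], [0.487, 0.496, 0.719, -0.31], [-0.5, -0.518, 0.694, -1.215], [0.0, 0.0, 0.0, 1.0]]
wide_disc 0.7 270 237 [ 0.516 -0.044  0.017]
wide_disc 0.35 178 194 [0.442 0.268 0.017]
narrow_disc 0.93 180 190 [0.449 0.265 0.03 ]
narrow_d
[... 785 characters left out ...]
.0, 'joints': array([ 1.14139445e+00,  1.23777410e-01,  1.65028593e+00, -4.43198399e-07,
        1.36749032e+00, -8.26015204e-02]), 'joint_vel': array([-1.69841938e-05, -7.09051751e-04, -1.12392424e-03,  1.64801688e-04,
        1.59624783e-03,  1.48340237e-03]), 'tau': array([ 2.20565730e-04, -4.17606783e+01, -3.60233295e+01,  7.75545300e-02,
        4.28464834e-02, -1.05163588e-05]), 'position': array([0.22095611, 0.61128977, 0.21497917]), 'tool_rot': array([5.42025008e-01, 3.09447065e+00, 5.90808596e-05]), 'contact_force': array([-0.16427422, -0.08034614, -0.56533342]), 'ft_torque': array([ 0.03616741, -0.04050025,  0.05921987]), 'grasp_force': 0.0, 'finger_gap': 0.09528711377002004} 0.022
```

View pics/top1.png

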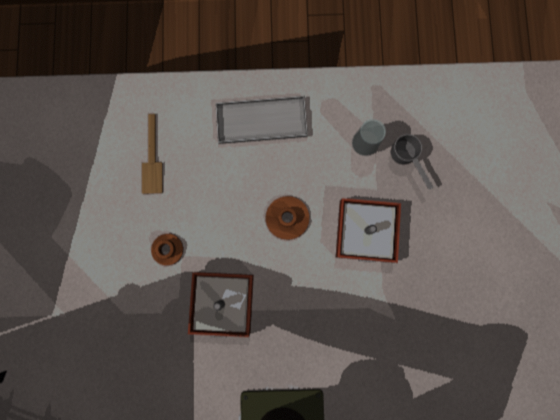

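View pics/side1.png

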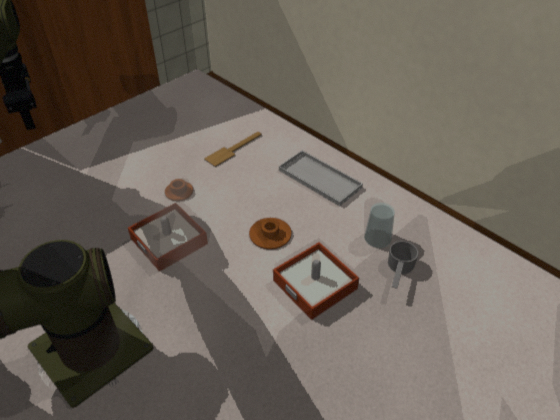

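The top view shows the target caddy (right, spindle at px 370,229), the wide disc at (287,217), the narrow one at (167,249) and the look-alike caddy at (221,304). The side view agrees. Next I'll measure precise centres.

```bash
cat >> h.py <<'E'
def fitc(p,lo=None):
    from scipy.optimize import least_squares
    c,_=cv2.minEnclosingCircle(p.astype(np.float32)) if lo is None else (lo,0)
    return c
def cluster(W,c,r,z0,z1):
    m=(np.hypot(W[...,0]-c[0],W[...,1]-c[1])<r)&(W[...,2]>z0)&(W[...,2]<z1)
    return W[m]
E
python3 - <<'E'
from h import *
for c in ["top","side"]:
    ims=[robot.get_image(c) for _ in range(3)]
    W=np.median([world(i) for i in ims],0)
    for n,c0,r,z0,z1 in [("wide",(.53,-.025),.045,.025,.045),("wideflange",(.53,-.025),.08,.004,.045),("narrow",(.46,.28),.045,.025,.045),("narrowfl",(.46,.28),.065,.004,.045),
       ("spindle",(.49,-.23),.03,.075,.11),("walls",(.49,-.23),.12,.04,.056),("carrier",(.49,-.23),.055,.01,.042),("tumbl",(.70,-.23),.07,.08,.13),("cup",(.7,-.3),.1,.04,.07)]:
        p=cluster(W,c0,r,z0,z1)
        if len(p)<3: print(c,n,len(p)); continue
        lo,hi=np.percentile(p,[2,98],axis=0)
        (cx,cy),R=cv2.minEnclosingCircle(p[:,:2].astype(np.float32))
        print(c,n,len(p),"mean",p.mean(0).round(4),"med z",np.median(p[:,2]).round(4),"mid",((lo+hi)/2).round(4)[:2],"size",(hi-lo).round(3),"circ",round(cx,4),round(cy,4),round(R,4), cv2.minAreaRect(p[:,:2].astype(np.float32)) if n=="walls" else "")
    b=cluster(W,(.62,.0),.05,-.02,.02); print("bench z",b[:,2].mean(),b[:,2].std())
E
```

```text
top wide 175 mean [ 0.5341 -0.0273  0.031 ] med z 0.0312 mid [ 0.534  -0.0278] size [0.046 0.045 0.006] circ 0.5342 -0.0273 0.0238 
top wideflange 1418 mean [ 0.5336 -0.0273  0.0105] med z 0.0077 mid [ 0.5341 -0.0273] size [0.104 0.104 0.028] circ 0.5226 -0.0313 0.0701 
top narrow 176 mean [0.4598 0.2874 0.0308] med z 0.0309 mid [0.4594 0.2879] size [0.043 0.045 0.007] circ 0.4599 0.2879 0.0237 
top narrowfl 739 mean [0.4595 0.2855 0.0135] med z 0.0079 mid [0.46   0.2877] size [0.075 0.075 0.028] circ 0.4712 0.2833 0.0537 
top spindle 67 mean [ 0.4931 -0.2311  0.0863] med z 0.0866 mid [ 0.4937 -0.232 ] size [0.019 0.019 0.013] circ 0.4931 -0.2325 0.0109 
top walls 541 mean [ 0.492  -0.234   0.0444] med z 0.0446 mid [ 0.4931 -0.2324] size [0.158 0.16  0.007] circ 0.4935 -0.2318 0.1048 ((0.49192333221435547, -0.2321658432483673), (0.1506277471780777, 0.15366648137569427), 83.49156951904297)
top carrier 1386 mean [ 0.4894 -0.2294  0.0318] med z 0.0317 mid [ 0.4896 -0.23  ] size [0.099 0.099 0.006] circ 0.49 -0.23 0.0551 
top tumbl 577 mean [ 0.7285 -0.2401  0.102 ] med z 0.1038 mid [ 0.
[... 903 characters left out ...]
2315 0.0107 
side walls 677 mean [ 0.4878 -0.2326  0.0445] med z 0.0447 mid [ 0.4909 -0.2308] size [0.159 0.159 0.01 ] circ 0.4921 -0.2318 0.1064 ((0.49032631516456604, -0.2300272136926651), (0.1532505750656128, 0.1560209095478058), 83.51570892333984)
side carrier 1088 mean [ 0.4862 -0.2331  0.0327] med z 0.0326 mid [ 0.4896 -0.2303] size [0.099 0.099 0.006] circ 0.49 -0.23 0.0551 
side tumbl 496 mean [ 0.7229 -0.245   0.1002] med z 0.1039 mid [ 0.7284 -0.2426] size [0.059 0.058 0.026] circ 0.7294 -0.2424 0.0333 
side cup 518 mean [ 0.6973 -0.3057  0.0506] med z 0.0491 mid [ 0.6858 -0.2978] size [0.1   0.152 0.028] circ 0.673 -0.2942 0.0898 
bench z 0.0015258709107138471 0.002629239976130121
```

Emit:
move_arm(
  delta_pos=[
    [-0.14,-0.137,0],
    [-0.14,-0.137,0],
    [-0.14,-0.137,0],
    [-0.14,-0.137,0],
    [-0.14,-0.137,0],
    [-0.14,-0.137,0],
    [-0.14,-0.137,0],
    [-0.14,-0.137,0],
    [-0.14,-0.137,0],
    [-0.14,-0.137,0],
  ],
  roll=[0,0,0,0,0,0,0,0,0,0],
  jaw=[1,1,1,1,1,1,1,1,1,1],
  grip_force=30,
)

```text
clock: 2.55
position: [0.4769, 0.0802, 0.2154]
tool_rot: [0.542, 3.093, 0.001]
contact_force: [0.4, -0.0, -0.5]
finger_gap: 0.0951
grasp_force: 0.0
```

```bash
cat > go.py <<'E'
# usage: go.py x y z -> remaining shift in tool axes, units
import sys
from h import *
from scipy.spatial.transform import Rotation as R
s=robot.read_state(); t=np.array(list(map(float,sys.argv[1:4])))
r=R.from_rotvec(s["tool_rot"])
print("pos",s["position"].round(4),"toolz",r.as_matrix()[:,2].round(3),"units",(r.inv().apply(t-s["position"])/.3).round(4),"gap",round(s["finger_gap"],4),"F",s["contact_force"].round(1),"grasp",round(s["grasp_force"],1),"t",round(s["clock"],2))
E
python3 go.py .533 -.0273 .1
```

```text
pos [0.4769 0.0802 0.2154] toolz [ 0.001  0.    -1.   ] units [-0.2973 -0.2735  0.3848] gap 0.0951 F [ 0.4 -0.  -0.5] grasp 0.0 t 2.55
```

Emit:
move_arm(
  delta_pos=[
    [-0.1,-0.09,0.05],
    [-0.1,-0.09,0.1],
    [-0.097,-0.093,0.12],
    [0,0,0.115],
    [0,0,0],
    [0,0,0],
  ],
  roll=[0,0,0,0,0,0],
  jaw=[1,1,1,1,1,1],
)

```text
clock: 3.3
position: [0.533, -0.0251, 0.1009]
tool_rot: [0.541, 3.093, 0.0]
contact_force: [-0.5, -1.4, -0.2]
finger_gap: 0.0952
grasp_force: 0.0
```

```bash
python3 go.py .533 -.0273 .034
```

```text
pos [ 0.533  -0.0251  0.1009] toolz [ 0.002 -0.    -1.   ] units [-0.0022 -0.0068  0.223 ] gap 0.0952 F [-0.5 -1.4 -0.2] grasp 0.0 t 3.3
```

Emit:
move_arm(
  delta_pos=[
    [-0.002,-0.006,0.06],
    [0,0,0.06],
    [0,0,0.06],
    [0,0,0.043],
    [0,0,0],
    [0,0,0],
    [0,0,0],
    [0,0,0],
    [0,0,0],
    [0,0,0],
  ],
  roll=[0,0,0,0,0,0,0,0,0,0],
  jaw=[1,1,1,1,1,-0.3,-0.3,-0.3,-0.3,-0.3],
)

```text
clock: 4.55
position: [0.5322, -0.0272, 0.0327]
tool_rot: [0.542, 3.094, -0.0]
contact_force: [-0.5, -0.2, 0.8]
finger_gap: 0.0503
grasp_force: 0.0
```

```bash
python3 go.py .533 -.0273 .034
```

```text
pos [ 0.5322 -0.0272  0.0327] toolz [ 0. -0. -1.] units [-0.0025  0.0007 -0.0043] gap 0.0503 F [-0.5 -0.2  0.8] grasp 0.0 t 4.55
```

Emit:
move_arm(
  delta_pos=[
    [0,0,0],
    [0,0,0],
    [0,0,0],
    [0,0,-0.06],
    [0,0,-0.12],
    [0,0,-0.12],
    [0,0,-0.12],
    [0,0,0],
  ],
  roll=[0,0,0,0,0,0,0,0],
  jaw=[-0.5,-0.5,-0.5,-0.5,-0.5,-0.5,-0.5,-0.5],
)

```text
clock: 5.55
position: [0.5349, -0.0276, 0.1639]
tool_rot: [0.54, 3.086, 0.0]
contact_force: [-0.7, -0.1, -0.1]
finger_gap: 0.024
grasp_force: 0.0
```

```bash
python3 go.py .4925 -.232 .165; python3 - <<'E'
from h import *
im=robot.get_image("side"); cv2.imwrite("pics/g1.png",cv2.resize(im["color"][150:300,190:390,::-1],None,fx=3,fy=3))
E
```

```text
pos [ 0.5349 -0.0276  0.1639] toolz [ 0.009 -0.001 -1.   ] units [-0.0986 -0.6888 -0.0039] gap 0.024 F [-0.7 -0.1 -0.1] grasp 0.0 t 5.55
```

View pics/g1.png

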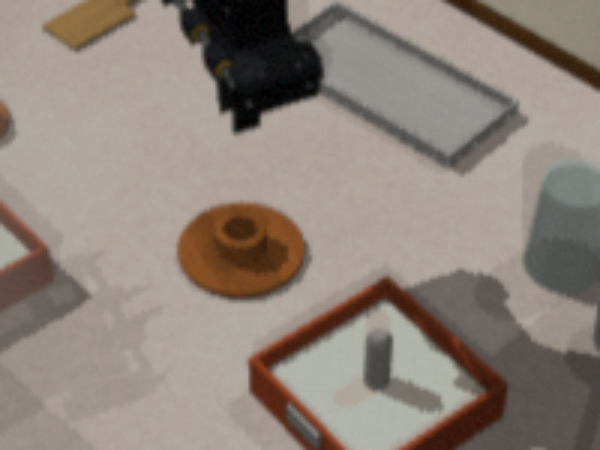

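The disc is still on the bench at crop (242,250): the fingers closed to 24 mm without holding it. I'll check where the disc and fingers are.

```bash
python3 - <<'E'
from h import *
s=robot.read_state()
for c in ["side","top"]:
    im=robot.get_image(c); W=world(im)
    p=cluster(W,(.533,-.027),.07,.025,.045)
    if len(p)>3: print(c,p.mean(0).round(4),((p.min(0)+p.max(0))/2).round(4),len(p))
    q=s["position"]; f=K(im)
    for dz in (-.022,-.003,.056):
        e=im["extrinsics"]@np.r_[q+[0,0,dz],1]; print("proj",dz,im["cx"]+f*e[0]/-e[2], im["cy"]-f*e[1]/-e[2])
    p=cluster(W,(.533,-.027),.1,.09,.3); 
    if len(p): print(c,"grip",p.min(0).round(3),p.max(0).round(3)); low=p[p[:,2]<.155]; print(low.mean(0) if len(low) else "", low.min(0) if len(low) else "",low.max(0) if len(low) else "")
    u,v=(275,195) if c=="side" else (285,215)
    print(cv2.imwrite(f"pics/g2{c}.png",cv2.resize(im["color"][v-70:v+70,u-90:u+90,::-1],None,fx=4,fy=4)))
E
```

```text
side [ 0.5309 -0.0272  0.0314] [ 0.5308 -0.0272  0.0317] 149
proj -0.022 269.7341978433284 197.10706105441133
proj -0.003 269.60734439976557 191.57158931986763
proj 0.056 269.1972178211282 173.6749992087176
side grip [ 0.469 -0.122  0.162] [0.555 0.069 0.3  ]
  
True
top [ 0.5179 -0.0184  0.0309] [ 0.5188 -0.0179  0.0298] 38
proj -0.022 287.1995748196528 212.404589817965
proj -0.003 287.22417407861536 211.45324140691832
proj 0.056 287.3070965386728 208.24630941209864
top grip [ 0.47  -0.121  0.246] [0.591 0.066 0.283]
  
True
```

View pics/g2side.png

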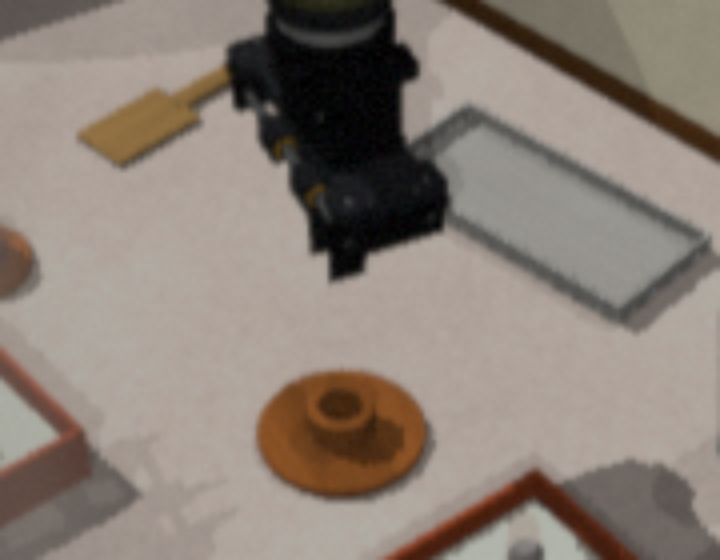

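The fingertips appear at crop (347,275), as projected, and the disc is unmoved with its hub at (342,402). So the grip was too weak or late. I'll go down again and close fully, watching the force.

Emit:
move_arm(
  delta_pos=[
    [0,0,0],
    [0,0,0],
    [0,0,0.12],
    [0,0,0.12],
    [0,0,0.12],
    [0,0,0.06],
    [0,0,0.01],
  ],
  roll=[0,0,0,0,0,0,0],
  jaw=[0.6,0.6,0.6,0.6,0.6,0.6,0.6],
  grip_force=35,
)

```text
clock: 6.58
position: [0.5312, -0.0271, 0.0282]
tool_rot: [-0.542, -3.092, 0.0]
contact_force: [-0.3, -0.1, 0.5]
finger_gap: 0.0761
grasp_force: 0.0
```

```bash
python3 go.py .533 -.0273 .033
```

```text
pos [ 0.5312 -0.0271  0.0282] toolz [-0.003  0.    -1.   ] units [-0.0057  0.0013 -0.016 ] gap 0.0761 F [-0.3 -0.1  0.5] grasp 0.0 t 6.58
```

Emit:
move_arm(
  delta_pos=[
    [0,0,0],
    [0,0,0],
    [0,0,0],
    [0,0,0],
  ],
  roll=[0,0,0,0],
  jaw=[-1,-1,-1,-1],
)

```text
clock: 7.08
position: [0.533, -0.0271, 0.0306]
tool_rot: [0.542, 3.093, 0.001]
contact_force: [0.6, 1.4, 3.1]
finger_gap: 0.045
grasp_force: 35.0
```

```bash
python3 go.py .533 -.0273 .033
```

```text
pos [ 0.533  -0.0271  0.0306] toolz [ 0.002  0.    -1.   ] units [-0.0002 -0.0006 -0.0078] gap 0.045 F [0.6 1.4 3.1] grasp 35.0 t 7.08
```

Emit:
move_arm(
  delta_pos=[
    [0,0,0],
    [0,0,0],
    [0,0,0],
  ],
  roll=[0,0,0],
  jaw=[-1,-1,-1],
)

```text
clock: 7.45
position: [0.5337, -0.0292, 0.0323]
tool_rot: [0.539, 3.092, -0.006]
contact_force: [-3.8, -7.8, 12.2]
finger_gap: 0.0154
grasp_force: 5.7
```

```bash
python3 go.py .533 -.0273 .033
```

```text
pos [ 0.5337 -0.0292  0.0323] toolz [ 0.003 -0.005 -1.   ] units [ 0.0044  0.0052 -0.0022] gap 0.0154 F [-3.8 -7.8 12.2] grasp 5.7 t 7.45
```

```bash
python3 - <<'E'
from h import *
s=[]
for c,(u,v) in dict(side=(272,225),top=(285,218)).items():
    im=robot.get_image(c)
    s.append(cv2.resize(im["color"][v-50:v+50,u-66:u+66,::-1],None,fx=3,fy=3,interpolation=2))
    q=robot.read_state()["position"]; f=K(im)
    for dz in (-.022,-.003):
        e=im["extrinsics"]@np.r_[q+[0,0,dz],1]; print("proj",dz,(im["cx"]+f*e[0]/-e[2]-u+66)*3, (im["cy"]-f*e[1]/-e[2]-v+50)*3)
cv2.imwrite("pics/g3.png",np.hstack(s))
E
python3 go.py .533 -.0273 .033
```

```text
proj -0.022 195.48128899734576 172.15961632447645
proj -0.003 195.16308979846843 157.5362708686483
proj -0.022 206.8488039143915 149.5550706014399
proj -0.003 206.95282670091848 147.31802419525698
pos [ 0.5338 -0.0298  0.0323] toolz [ 0.003 -0.006 -1.   ] units [ 0.0052  0.0068 -0.0022] gap 0.006 F [-3.7 -8.1 12. ] grasp 5.6 t 7.55
```

View pics/g3.png

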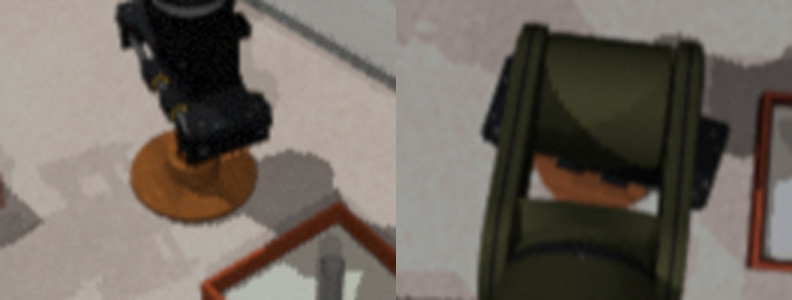

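The side view shows the fingers around the hub top rather than below it, and 12 N is pushing up. The fingertips seem higher than assumed, so I'll open, lift and measure them.

Emit:
move_arm(
  delta_pos=[
    [0,0,0],
    [0,0,-0.12],
    [0,0,-0.12],
    [0,0,-0.12],
    [0,0,-0.06],
    [0,0,0],
    [0,0,0],
  ],
  roll=[0,0,0,0,0,0,0],
  jaw=[-1,0.6,0.6,0.6,0.6,0.6,0.6],
)

```text
clock: 8.43
position: [0.5311, -0.0271, 0.1536]
tool_rot: [-0.541, -3.092, 0.0]
contact_force: [-0.3, 0.5, 0.5]
finger_gap: 0.0556
grasp_force: 0.0
```

```bash
python3 - <<'E'
from h import *
s=robot.read_state(); q=s["position"]; print(q,s["tool_rot"],s["finger_gap"],robot.tips_ahead)
im=robot.get_image("side"); W=world(im); f=K(im)
m=(np.hypot(W[...,0]-q[0],W[...,1]-q[1])<.11)&(W[...,2]>.08)&(W[...,2]<.35)
p=W[m]; 
for z in np.arange(.12,.26,.01):
    a=p[(p[:,2]>=z)&(p[:,2]<z+.01)]
    if len(a): print(round(z,2),len(a),a.min(0).round(3),a.max(0).round(3))
u,v=272,200
out=cv2.resize(im["color"][v-75:v+75,u-100:u+100,::-1],None,fx=4,fy=4,interpolation=2)
out=cv2.convertScaleAbs(out,alpha=2.5)
from scipy.spatial.transform import Rotation as R
Rm=R.from_rotvec(s["tool_rot"]).as_matrix(); g=s["finger_gap"]/2
for sy in (-1,1):
  for dz in (.022,-.056):
    e=im["extrinsics"]@np.r_[q+Rm@[0,sy*g,dz],1]; x,y=(im["cx"]+f*e[0]/-e[2]-u+100)*4,(im["cy"]-f*e[1]/-e[2]-v+75)*4
    cv2.circle(out,(int(x),int(y)),3,(0,0,255),-1)
cv2.imwrite("pics/g4.png",out)
p=cluster(W,(.533,-.027),.07,.025,.045)
if len(p)>3: print("hub",p.mean(0).round(4),((p.min(0)+p.max(0))/2).round(4),len(p))
E
```

```text
[ 0.53107672 -0.02707679  0.1536486 ] [-5.41457123e-01 -3.09152923e+00  2.26420355e-04] 0.055574325236407214 0.022
0.15 31 [ 0.507 -0.059  0.152] [0.544 0.009 0.16 ]
0.16 30 [ 0.508 -0.063  0.16 ] [0.545 0.01  0.17 ]
0.17 30 [ 0.506 -0.062  0.171] [0.533 0.009 0.179]
0.18 25 [ 0.507 -0.066  0.18 ] [0.534 0.016 0.189]
0.19 3 [ 0.508 -0.06   0.191] [0.533 0.014 0.197]
0.2 3 [0.53  0.001 0.202] [0.54  0.011 0.207]
0.21 8 [ 0.532 -0.001  0.21 ] [0.539 0.006 0.22 ]
0.22 7 [0.529 0.002 0.22 ] [0.534 0.011 0.227]
0.23 90 [ 0.469 -0.115  0.231] [0.542 0.058 0.24 ]
0.24 198 [ 0.468 -0.115  0.24 ] [0.55  0.065 0.25 ]
0.25 176 [ 0.467 -0.12   0.25 ] [0.554 0.06  0.26 ]
0.26 141 [ 0.466 -0.123  0.26 ] [0.541 0.067 0.27 ]
hub [ 0.5344 -0.0211  0.0311] [ 0.5359 -0.0205  0.032 ] 147
```

View pics/g4.png

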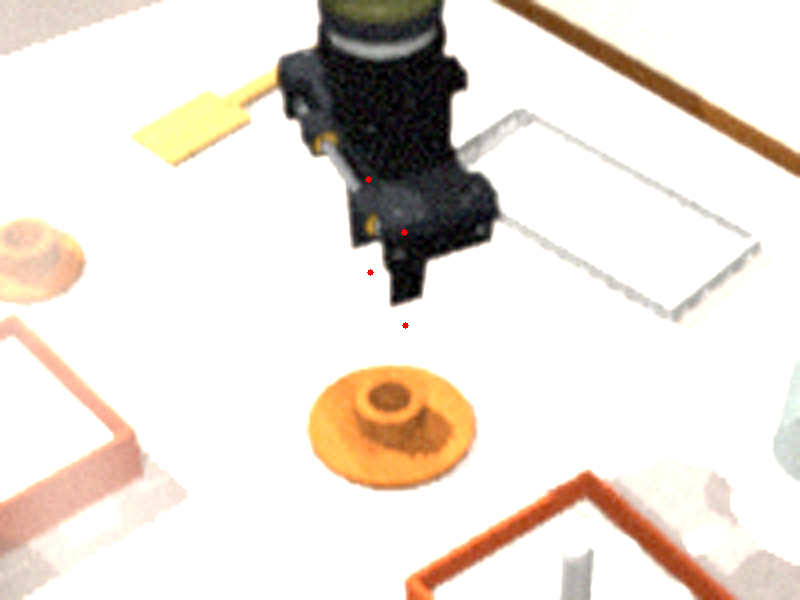

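The fingers (tip at crop (407,300)) sit about 20 mm above their projection at (405,325), and the depth map says the same: tips at z≈0.152 for a reported TCP of 0.154. The true tool is about 20 mm higher than reported. The disc moved slightly, to about (0.537,-0.021). I'll regrasp 20 mm lower, guarded by force.

```bash
python3 go.py .537 -.021 .04
```

```text
pos [ 0.5309 -0.027   0.1534] toolz [-0.004  0.    -1.   ] units [-0.0134  0.0261  0.3779] gap 0.0598 F [-0.4 -0.6 -0. ] grasp 0.0 t 8.47
```

Emit:
move_arm(
  delta_pos=[
    [-0.008,0.028,0],
    [0,0,0],
    [0,0,0],
    [0,0,0.12],
    [0,0,0.12],
    [0,0,0.12],
    [0,0,0.05],
    [0,0,0],
    [0,0,0],
  ],
  roll=[0,0,0,0,0,0,0,0,0],
  jaw=[1,1,1,1,1,1,1,1,1],
)

```text
clock: 9.6
position: [0.5386, -0.0203, 0.0342]
tool_rot: [0.542, 3.092, 0.0]
contact_force: [0.1, 0.5, -0.4]
finger_gap: 0.0954
grasp_force: 0.0
```

```bash
python3 go.py .537 -.021 .014; python3 - <<'E'
from h import *
s=robot.read_state(); q=s["position"]
im=robot.get_image("side"); W=world(im)
m=(np.hypot(W[...,0]-q[0],W[...,1]-q[1])<.11)
c=im["color"].astype(int); dark=(c.max(-1)<45)&m&(W[...,2]<.12)&(W[...,2]>.0)
p=W[dark]; print(len(p),np.percentile(p,[1,3,10],axis=0).round(3) if len(p) else "")
E
```

```text
pos [ 0.5386 -0.0203  0.0342] toolz [ 0.003 -0.    -1.   ] units [ 0.0045 -0.004   0.0674] gap 0.0954 F [ 0.1  0.5 -0.4] grasp 0.0 t 9.6
184 [[ 0.48  -0.102  0.038]
 [ 0.486 -0.098  0.04 ]
 [ 0.501 -0.093  0.045]]
```

Emit:
move_arm(
  delta_pos=[
    [0,0,0.03],
    [0,0,0.03],
    [0,0,0],
    [0,0,0],
  ],
  roll=[0,0,0,0],
  jaw=[1,1,1,1],
)

```text
clock: 10.15
position: [0.5372, -0.0201, 0.0144]
tool_rot: [-0.542, -3.094, 0.0]
contact_force: [0.5, -0.9, 0.4]
finger_gap: 0.0952
grasp_force: 0.0
```

Emit:
move_arm(
  delta_pos=[
    [0,0,0],
    [0,0,0],
    [0,0,0],
    [0,0,0],
    [0,0,0],
    [0,0,0],
    [0,0,0],
    [0,0,0],
  ],
  roll=[0,0,0,0,0,0,0,0],
  jaw=[-1,-1,-1,-1,-1,-1,-1,-1],
  grip_force=30,
)

```text
clock: 11.15
position: [0.5373, -0.0201, 0.0146]
tool_rot: [0.542, 3.094, 0.0]
contact_force: [0.4, 0.8, 0.3]
finger_gap: 0.0477
grasp_force: 30.0
```

```bash
python3 go.py .537 -.021 .014
```

```text
pos [ 0.5373 -0.0201  0.0146] toolz [ 0.  0. -1.] units [-0.     -0.0033  0.002 ] gap 0.0477 F [0.4 0.8 0.3] grasp 30.0 t 11.15
```

Held at 47.7 mm and 30 N. Next I'll lift and carry it over the spindle.

Emit:
move_arm(
  delta_pos=[
    [0,0,-0.1],
    [0,0,-0.15],
    [0,0,-0.15],
    [-0.01,-0.09,-0.06],
    [-0.018,-0.125,0],
    [-0.018,-0.125,0],
    [-0.018,-0.125,0],
    [-0.018,-0.125,0],
    [-0.018,-0.125,0],
    [0,0,0],
  ],
  roll=[0,0,0,0,0,0,0,0,0,0],
  jaw=[-1,-1,-1,-1,-1,-1,-1,-1,-1,-1],
)

```text
clock: 12.4
position: [0.4918, -0.2339, 0.1521]
tool_rot: [-0.547, -3.093, 0.0]
contact_force: [0.8, 0.8, -1.9]
finger_gap: 0.0481
grasp_force: 30.0
```

Emit:
move_arm(
  delta_pos=[
    [0,0,0],
    [0,0,0],
  ],
  roll=[0,0],
  jaw=[-1,-1],
)

```text
clock: 12.65
position: [0.4926, -0.2311, 0.1523]
tool_rot: [-0.54, -3.094, -0.001]
contact_force: [0.3, 0.3, -2.0]
finger_gap: 0.0476
grasp_force: 30.0
```

```bash
python3 go.py .4925 -.232 .155; python3 - <<'E'
from h import *
s=robot.read_state(); q=s["position"]
for c in ["side","top"]:
    im=robot.get_image(c); W=world(im); col=im["color"].astype(int)
    hsv=cv2.cvtColor(im["color"],cv2.COLOR_RGB2HSV)
    m=(np.hypot(W[...,0]-q[0],W[...,1]-q[1])<.08)&(W[...,2]>.1)&(W[...,2]<.2)&(hsv[...,1]>110)&(hsv[...,2]>60)
    p=W[m]; 
    if len(p)<10: print(c,len(p)); continue
    z=p[:,2]; print(c,len(p),"z pct",np.percentile(z,[2,25,50,75,98]).round(4))
    fl=p[z<np.percentile(z,70)]; lo,hi=np.percentile(fl,[1,99],axis=0); print("flange mid",((lo+hi)/2).round(4),"size",(hi-lo).round(3))
    cv2.imwrite(f"pics/c_{c}.png",cv2.resize(im["color"][150:300,280:480,::-1] if c=="top" else im["color"][170:320,215:415,::-1],None,fx=2,fy=2))
cv2.imwrite("pics/c1.png",np.hstack([cv2.imread("pics/c_side.png"),cv2.imread("pics/c_top.png")]))
E
```

```text
pos [ 0.4926 -0.2311  0.1523] toolz [-0.  0. -1.] units [-0.0006 -0.003  -0.009 ] gap 0.0476 F [ 0.3  0.3 -2. ] grasp 30.0 t 12.65
side 1010 z pct [0.1416 0.1451 0.1465 0.1482 0.1712]
flange mid [ 0.4818 -0.231   0.1441] size [0.093 0.111 0.007]
top 275 z pct [0.1423 0.1443 0.1455 0.1466 0.1492]
flange mid [ 0.491  -0.2231  0.1441] size [0.099 0.089 0.004]
```

View pics/c1.png

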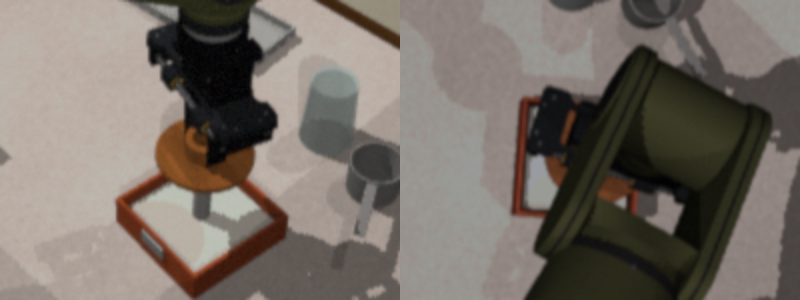

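Level and held: flange top at z≈0.146, disc above the spindle (side crop (203,205)). I'll fit the flange rim for an exact offset.

```bash
cat > rim.py <<'E'
import sys
from h import *
from scipy.optimize import least_squares
def rim(cam,c0,zt,R):
    """fit flange rim of radius R, flange top at height zt, in the picture of cam"""
    im=robot.get_image(cam); f=K(im); hsv=cv2.cvtColor(im["color"],cv2.COLOR_RGB2HSV); W=world(im)
    m=(np.hypot(W[...,0]-c0[0],W[...,1]-c0[1])<R+.03)&(abs(W[...,2]-zt+.002)<.012)&(hsv[...,1]>100)
    v,u=np.nonzero(m)
    E=np.linalg.inv(im["extrinsics"]); d=np.stack([(u-im["cx"])/f,-(v-im["cy"])/f,-np.ones(len(u))],-1)@E[:3,:3].T; o=E[:3,3]
    # underside plane and top plane: rim's near arc is the underside edge, its sides the top edge
    top=(o+d*((zt-o[2])/d[:,2])[:,None])[:,:2]
    view=np.array(c0)-o[:2]; view/=np.linalg.norm(view)
    h=cv2.convexHull(top.astype(np.float32))[:,0]
    c=np.array(c0,float)
    for _ in range(6):
        r=h-c; dd=np.hypot(*r.T); keep=(abs(dd-R)<.008)&((r@view)/dd>-.2)
        if keep.sum()<4: break
        c=least_squares(lambda q:np.hypot(*(h[keep]-q).T)-R,c,loss="soft_l1",f_scale=.002).x
    side=(top-c)@np.array([-view[1],view[0]])
    print(cam,"rim c",c.round(4),"hull pts",keep.sum(),"lateral",np.percentile(side,[.5,99.5]).round(4),"pts",len(u))
    return c
if __name__=="__main__":
    a=list(map(float,sys.argv[1:])); [rim(c,a[:2],a[2],a[3]) for c in ("side","top")]
E
python3 rim.py .4925 -.232 .146 .058
python3 - <<'E'
from h import *
# lateral check in side view: spindle shaft column versus flange columns
im=robot.get_image("side"); W=world(im); hsv=cv2.cvtColor(im["color"],cv2.COLOR_RGB2HSV)
fl=(np.hypot(W[...,0]-.4925,W[...,1]+.232)<.08)&(W[...,2]>.135)&(W[...,2]<.155)&(hsv[...,1]>110)
v,u=np.nonzero(fl)
for r in range(v.min(),v.max()+1,4): print(r,u[v==r].min(),u[v==r].max(),(u[v==r].min()+u[v==r].max())/2)
sp=(np.hypot(W[...,0]-.4925,W[...,1]+.232)<.02)&(W[...,2]>.045)&(W[...,2]<.1)
v,u=np.nonzero(sp)
for r in np.unique(v): print("sp",r,u[v==r].min(),u[v==r].max())
E
```

```text
side rim c [ 0.4911 -0.2316] hull pts 14 lateral [-0.0548  0.0555] pts 910
top rim c [ 0.486  -0.2211] hull pts 8 lateral [-0.0516  0.0575] pts 286
230 305 306 305.5
234 299 306 302.5
238 295 307 301.0
242 294 318 306.0
246 293 341 317.0
250 294 341 317.5
254 295 340 317.5
258 297 338 317.5
262 304 334 319.0
266 318 319 318.5
sp 267 312 320
sp 268 312 320
sp 269 312 320
sp 270 312 319
sp 271 312 319
sp 272 311 319
sp 273 311 319
sp 274 311 319
sp 275 312 319
sp 276 312 317
sp 277 317 317
```

The rim fit and the lateral column check (317.3 vs spindle about 317) agree within 1 mm. I'll lower it in stages.

Emit:
move_arm(
  delta_pos=[
    [0,0,0.05],
    [0,0,0.05],
    [0,0,0.04],
    [0,0,0.04],
    [0,0,0.03],
    [0,0,0],
  ],
  roll=[0,0,0,0,0,0],
  jaw=[-1,-1,-1,-1,-1,-1],
)

```text
clock: 13.65
position: [0.492, -0.2318, 0.0885]
tool_rot: [-0.542, -3.093, -0.001]
contact_force: [-0.1, -0.7, -1.1]
finger_gap: 0.048
grasp_force: 30.0
```

Emit:
move_arm(
  delta_pos=[
    [0,0,0.04],
    [0,0,0.04],
    [0,0,0.035],
    [0,0,0],
  ],
  roll=[0,0,0,0],
  jaw=[-1,-1,-1,-1],
)

```text
clock: 14.15
position: [0.4916, -0.2315, 0.0535]
tool_rot: [-0.542, -3.092, -0.002]
contact_force: [0.6, 0.3, -1.8]
finger_gap: 0.0481
grasp_force: 30.0
```

```bash
python3 go.py .4925 -.232 .047
```

```text
pos [ 0.4916 -0.2315  0.0535] toolz [-0.002  0.001 -1.   ] units [-0.0034 -0.0006  0.0217] gap 0.0481 F [ 0.6  0.3 -1.8] grasp 30.0 t 14.15
```

Emit:
move_arm(
  delta_pos=[
    [0,0,0.012],
    [0,0,0.006],
    [0,0,0],
    [0,0,0],
  ],
  roll=[0,0,0,0],
  jaw=[-1,-1,-1,-1],
)

```text
clock: 14.65
position: [0.4927, -0.2321, 0.0499]
tool_rot: [0.542, 3.094, -0.0]
contact_force: [0.1, 0.2, -0.8]
finger_gap: 0.0479
grasp_force: 30.0
```

Emit:
move_arm(
  delta_pos=[
    [0,0,0],
    [0,0,0],
    [0,0,0],
    [0,0,-0.08],
    [0,0,-0.15],
    [0,0,-0.15],
    [0,0.02,-0.1],
    [0,0.15,0],
    [0,0.15,0],
    [0,0.15,0],
  ],
  roll=[0,0,0,0,0,0,0,0,0,0],
  jaw=[0.5,0.5,0.5,0.5,0.5,0.5,1,1,1,1],
)

```text
clock: 15.9
position: [0.5409, -0.0983, 0.194]
tool_rot: [0.543, 3.094, -0.0]
contact_force: [0.2, 0.1, 0.3]
finger_gap: 0.0944
grasp_force: 0.0
```

```bash
python3 go.py .459 .288 .09;  python3 - <<'E'
from h import *
for c in ["side","top"]:
    W=np.median([world(robot.get_image(c)) for _ in range(2)],0)
    for n,c0,r,z0,z1 in [("hubW",(.4925,-.232),.03,.052,.072),("flW",(.4925,-.232),.06,.03,.048),("narrow",(.459,.288),.04,.025,.045)]:
        p=cluster(W,c0,r,z0,z1)
        if len(p)>3: print(c,n,len(p),p.mean(0).round(4),np.median(p[:,2]).round(4))
E
```

```text
pos [ 0.5409 -0.0983  0.194 ] toolz [ 0.001 -0.    -1.   ] units [0.6953 1.1179 0.3462] gap 0.0944 F [0.2 0.1 0.3] grasp 0.0 t 15.9
side hubW 213 [ 0.4854 -0.2366  0.0623] 0.0633
side flW 1187 [ 0.4842 -0.2391  0.0396] 0.0401
side narrow 126 [0.4574 0.2879 0.0314] 0.0318
top hubW 115 [ 0.4906 -0.2428  0.0627] 0.0627
top flW 715 [ 0.485  -0.2544  0.039 ] 0.0394
top narrow 178 [0.46   0.2873 0.0308] 0.031
```

The wide disc is seated on the carrier (hub top 63 mm). Now the narrow disc.

Emit:
move_arm(
  delta_pos=[
    [0.07,0.12,0],
    [0.09,0.145,0],
    [0.09,0.145,0],
    [0.09,0.145,0],
    [0.09,0.145,0],
    [0.09,0.145,0],
    [0.09,0.145,0.05],
    [0.086,0.128,0.14],
    [0,0,0.156],
    [0,0,0],
  ],
  roll=[0,0,0,0,0,0,0,0,0,0],
  jaw=[1,1,1,1,1,1,1,1,1,1],
)

```text
clock: 17.35
position: [0.4553, 0.2847, 0.0856]
tool_rot: [-0.542, -3.087, 0.009]
contact_force: [0.2, 0.2, 0.2]
finger_gap: 0.0953
grasp_force: 0.0
```

Emit:
move_arm(
  delta_pos=[
    [0,0,0],
    [0,0,0],
  ],
  roll=[0,0],
  jaw=[1,1],
)

```text
clock: 17.6
position: [0.4603, 0.287, 0.0927]
tool_rot: [0.544, 3.09, 0.004]
contact_force: [-0.5, 0.2, -0.1]
finger_gap: 0.0948
grasp_force: 0.0
```

```bash
python3 go.py .4595 .288 .0145
```

```text
pos [0.4603 0.287  0.0927] toolz [ 0.004  0.002 -1.   ] units [0.0044 0.0014 0.2607] gap 0.0948 F [-0.5  0.2 -0.1] grasp 0.0 t 17.6
```

Emit:
move_arm(
  delta_pos=[
    [0.002,0.001,0.08],
    [0,0,0.08],
    [0,0,0.06],
    [0,0,0.03],
    [0,0,0],
    [0,0,0],
  ],
  roll=[0,0,0,0,0,0],
  jaw=[1,1,1,1,1,1],
)

```text
clock: 18.35
position: [0.4584, 0.2878, 0.0158]
tool_rot: [0.542, 3.093, 0.002]
contact_force: [0.2, 0.4, 0.0]
finger_gap: 0.0952
grasp_force: 0.0
```

Emit:
move_arm(
  delta_pos=[
    [0,0,0],
    [0,0,0],
    [0,0,0],
    [0,0,0],
    [0,0,0],
    [0,0,0],
    [0,0,0],
    [0,0,0],
  ],
  roll=[0,0,0,0,0,0,0,0],
  jaw=[-1,-1,-1,-1,-1,-1,-1,-1],
)

```text
clock: 19.35
position: [0.4577, 0.2875, 0.0148]
tool_rot: [-0.542, -3.094, -0.0]
contact_force: [0.1, 0.9, 0.7]
finger_gap: 0.0474
grasp_force: 30.0
```

```bash
python3 go.py .4595 .288 .0145
```

```text
pos [0.4577 0.2875 0.0148] toolz [-0.  0. -1.] units [-0.0052  0.0037  0.0012] gap 0.0474 F [0.1 0.9 0.7] grasp 30.0 t 19.35
```

Emit:
move_arm(
  delta_pos=[
    [0,0,-0.1],
    [0,0,-0.15],
    [0,0,-0.15],
    [-0.02,-0.045,-0.085],
    [-0.06,-0.137,0],
    [-0.072,-0.165,0],
    [-0.072,-0.165,0],
    [-0.072,-0.165,0],
    [-0.072,-0.165,0],
    [-0.072,-0.165,0],
  ],
  roll=[0,0,0,0,0,0,0,0,0,0],
  jaw=[-1,-1,-1,-1,-1,-1,-1,-1,-1,-1],
)

```text
clock: 20.6
position: [0.4788, -0.0433, 0.1603]
tool_rot: [0.542, 3.094, -0.0]
contact_force: [0.7, -0.2, -0.0]
finger_gap: 0.0473
grasp_force: 30.0
```

Emit:
move_arm(
  delta_pos=[
    [-0.072,-0.165,0],
    [-0.072,-0.165,0],
    [-0.06,-0.137,0],
    [-0.052,-0.116,0],
    [0,0,0],
    [0,0,0],
    [0,0,0],
  ],
  roll=[0,0,0,0,0,0,0],
  jaw=[-1,-1,-1,-1,-1,-1,-1],
)

```text
clock: 21.48
position: [0.4918, -0.231, 0.1602]
tool_rot: [-0.54, -3.094, -0.0]
contact_force: [0.4, 0.3, -0.2]
finger_gap: 0.0475
grasp_force: 30.0
```

```bash
python3 go.py .4922 -.232 .16; python3 rim.py .4922 -.232 .153 .042; python3 - <<'E'
from h import *
im=robot.get_image("side"); W=world(im); hsv=cv2.cvtColor(im["color"],cv2.COLOR_RGB2HSV)
fl=(np.hypot(W[...,0]-.4925,W[...,1]+.232)<.08)&(W[...,2]>.13)&(W[...,2]<.165)&(hsv[...,1]>110)
v,u=np.nonzero(fl); print(np.percentile(W[fl][:,2],[5,25,50,75,95]).round(4))
for r in range(v.min(),v.max()+1,3): print(r,u[v==r].min(),u[v==r].max(),(u[v==r].min()+u[v==r].max())/2)
E
```

```text
pos [ 0.4918 -0.231   0.1602] toolz [-0.  0. -1.] units [-0.0024 -0.0026  0.0005] gap 0.0475 F [ 0.4  0.3 -0.2] grasp 30.0 t 21.48
side rim c [ 0.4898 -0.2324] hull pts 9 lateral [-0.0404  0.0397] pts 430
top rim c [ 0.4933 -0.228 ] hull pts 6 lateral [-0.042   0.0359] pts 70
[0.1499 0.1525 0.154  0.1557 0.1622]
234 306 307 306.5
237 303 318 310.5
240 301 318 309.5
243 300 307 303.5
246 300 334 317.0
249 301 334 317.5
252 302 332 317.0
255 306 330 318.0
258 311 324 317.5
```

Centred within about 1 mm (side rim (0.490,-0.232)). Lowering.

Emit:
move_arm(
  delta_pos=[
    [0,0,0.05],
    [0,0,0.05],
    [0,0,0.05],
    [0,0,0.05],
    [0,0,0.05],
    [0,0,0],
    [0,0,0],
  ],
  roll=[0,0,0,0,0,0,0],
  jaw=[-1,-1,-1,-1,-1,-1,-1],
)

```text
clock: 22.5
position: [0.4922, -0.2323, 0.0857]
tool_rot: [0.542, 3.094, -0.0]
contact_force: [0.7, -0.5, -0.5]
finger_gap: 0.0474
grasp_force: 30.0
```

Emit:
move_arm(
  delta_pos=[
    [0,0,0.01],
    [0,0,0.01],
    [0,0,0],
    [0,0,0],
  ],
  roll=[0,0,0,0],
  jaw=[-1,-1,-1,-1],
)

```text
clock: 23.0
position: [0.4919, -0.2321, 0.0794]
tool_rot: [0.542, 3.094, -0.0]
contact_force: [0.2, 0.0, -1.0]
finger_gap: 0.0475
grasp_force: 30.0
```

Emit:
move_arm(
  delta_pos=[
    [0,0,0.008],
    [0,0,0.007],
    [0,0,0.007],
    [0,0,0.007],
    [0,0,0],
  ],
  roll=[0,0,0,0,0],
  jaw=[-1,-1,-1,-1,-1],
)

```text
clock: 23.62
position: [0.4923, -0.2323, 0.0717]
tool_rot: [0.542, 3.094, -0.0]
contact_force: [-1.5, 1.0, 4.1]
finger_gap: 0.0478
grasp_force: 30.0
```

Emit:
move_arm(
  delta_pos=[
    [0,0,0.005],
    [0,0,0.004],
    [0,0,0],
  ],
  roll=[0,0,0],
  jaw=[-1,-1,-1],
)

```text
clock: 24.0
position: [0.4923, -0.2323, 0.069]
tool_rot: [0.542, 3.094, -0.0]
contact_force: [-1.4, 1.2, 4.8]
finger_gap: 0.0476
grasp_force: 30.0
```

Emit:
move_arm(
  delta_pos=[
    [0,0,0.005],
    [0,0,0.004],
    [0,0,0],
  ],
  roll=[0,0,0],
  jaw=[-1,-1,-1],
)

```text
clock: 24.38
position: [0.4923, -0.2324, 0.0668]
tool_rot: [0.542, 3.094, -0.0]
contact_force: [-3.6, 2.3, 8.2]
finger_gap: 0.0473
grasp_force: 30.0
```

Emit:
move_arm(
  delta_pos=[
    [0,0,0.004],
    [0,0,0],
  ],
  roll=[0,0],
  jaw=[-1,-1],
)

```text
clock: 24.62
position: [0.4924, -0.2324, 0.0667]
tool_rot: [0.542, 3.094, -0.0]
contact_force: [-5.9, 3.3, 14.3]
finger_gap: 0.0477
grasp_force: 30.0
```

```bash
cat > ht.py <<'E'
from h import *
W=np.median([world(robot.get_image("side")) for _ in range(3)],0)
p=cluster(W,(.4925,-.232),.13,.035,.06); print("walls",np.median(p[:,2]))
d=np.hypot(W[...,0]-.4915,W[...,1]+.232)
for n,a,b,z0,z1 in [("flange wide",.046,.056,.015,.05),("flange narrow",.028,.04,.05,.085),("hub top",.0,.022,.075,.1)]:
    q=W[(d>a)&(d<b)&(W[...,2]>z0)&(W[...,2]<z1)]; print(n,len(q),np.median(q[:,2]) if len(q) else "")
E
python3 ht.py; python3 go.py .4922 -.232 .066
```

```text
walls 0.04457366600816859
flange wide 309 0.028319750362222118
flange narrow 243 0.06042162653958494
hub top 67 0.08421153005431092
pos [ 0.4924 -0.2324  0.0667] toolz [ 0. -0. -1.] units [0.001  0.001  0.0023] gap 0.0473 F [-6.2  3.  13.4] grasp 30.0 t 24.77
```

The heights match fully home (28, 60 and 84 mm) and the force is rising without travel. One firmer push, then release.

Emit:
move_arm(
  delta_pos=[
    [0,0,0.005],
    [0,0,0],
  ],
  roll=[0,0],
  jaw=[-1,-1],
)

```text
clock: 25.02
position: [0.4925, -0.2324, 0.0666]
tool_rot: [-0.542, -3.094, 0.0]
contact_force: [-10.4, 5.2, 21.3]
finger_gap: 0.0477
grasp_force: 30.0
```

Emit:
move_arm(
  delta_pos=[
    [0,0,-0.008],
    [0,0,-0.008],
    [0,0,0],
    [0,0,0],
    [0,0,0],
    [0,0,-0.05],
    [0,0,-0.1],
    [0,0,-0.15],
    [0,0,-0.1],
    [0,0,0],
  ],
  roll=[0,0,0,0,0,0,0,0,0,0],
  jaw=[0.5,0.5,0.5,0.5,0.5,0.5,0.5,0.5,0.5,0.5],
)

```text
clock: 26.28
position: [0.4939, -0.2333, 0.1919]
tool_rot: [0.541, 3.087, -0.004]
contact_force: [0.2, 0.1, -0.4]
finger_gap: 0.0713
grasp_force: 0.0
```

```bash
python3 ht.py; python3 go.py .4922 -.232 .2; python3 -c "
from h import *
im=robot.get_image('side'); cv2.imwrite('pics/e1.png',cv2.resize(im['color'][130:340,190:470,::-1],None,fx=2,fy=2))"
```

```text
walls 0.044578966517020424
flange wide 308 0.02837228205697251
flange narrow 272 0.060394480716916
hub top 201 0.08419441094222613
pos [ 0.4913 -0.2318  0.1863] toolz [-0.001  0.001 -1.   ] units [-0.0031  0.0003 -0.0457] gap 0.0713 F [ 0.2  0.3 -0.4] grasp 0.0 t 26.43
```

View pics/e1.png

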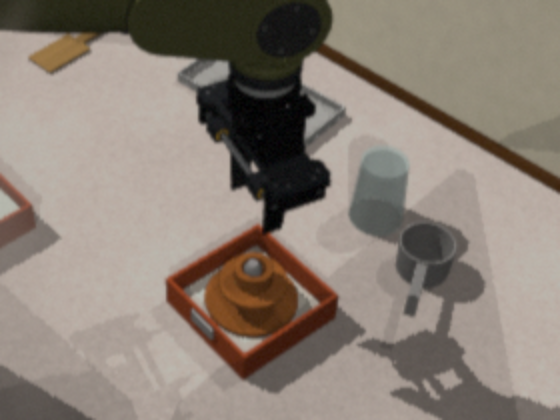

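The picture shows both discs stacked on the spindle (crop (252,285)) with hubs up, and the gripper clear above at (285,210). The bystanders are undisturbed and the heights still read home, so I'm handing in.

```bash
python3 -c "
from h import *
print(robot.sign_off())"
```

```text
the job is handed in; nothing more can be done
None
```

I stacked both discs hub-up on the right-hand caddy's spindle, wide one first, pressed the carrier fully home and handed the job in at about 26 s of the allowed 54 s; two early grasps missed the wide disc and nudged it a few millimetres.

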